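Hang the stopper basket on the drip hook

ROBOT

A 6-joint arm with a two-finger parallel gripper is mounted at the origin on a cart in front of the work surface, level with it; the furniture and walls round the work are solid. World frame = base frame: x ahead of the robot, y to its left, z up, the work surface at z = 0. Lengths are in mm, angles in rad, forces in N, time in s.
With the tool pointing down it reaches from about 300 to 875 mm from the base axis. Payload 6.4 kg.
Tool frame: the origin (TCP) lies between the finger pads; the fingertips stand 8 mm ahead of it and the grasp point (between the pads) lies 11 mm behind it (r.tip_extent is the distance from the TCP to the fingertips, in mm); y points along the fingers, z is the direction in which the jaws open and shut, and the axes are right-handed (so a half turn about y gives the same grasp; the last joint's range is limited). The gripper opens to 88 mm and grips with 3 to 60 N. Pads are 18 mm wide; open, the fingers measure 123 mm over their backs; the gripper's body (75 mm by 187 mm) begins 45 mm behind the grasp point.
Start: joints at [-0.206, 0.181, 1.607, -0, 1.354, -0.206], TCP at [575.014, 0.015, 246.714] pointing down, gripper open.
Joint ranges: [-2.99, 2.99], [-0.89, 2.07], [0.3, 2.58], [-1.14, 4.28], [0, 2.63], [-3.12, 3.12]. Speed limits (rad/s): [2.57, 2.57, 3.01, 3.14, 3.14, 3.14].

INTERFACE

Orientations are given as a 3x3 rotation matrix whose columns are the frame's x, y, z axes.
In Python, from bench import r gives the robot as it stands.
- The arm moves only by the tool arm_command, never from a script. Its argument "motion" is a list of rows, each a list of 3 entries, a list of its own where there are three numbers: the shift along the world's x, y, z in m, then the turn about the world's z in rad, then the opening in per cent of the stroke, from 0 (shut) to 100 (fully open). A call has 1 to 5 rows; each row is the pose to reach, as a shift and turn from the pose commanded when the call began; what a row does not reach only later rows make up. A row lasts 1/10 s, in which the tool goes at most 50 mm and 8.59 degrees, less where a joint would pass 70% of its speed; a pose out of reach is approached as far as the arm can. A call with a gripper value outside its range is refused whole. The fingers move at their own pace and stop on an object; "newtons" is the grip in N (left out, the last holds). Time passes only in rows, so rows that repeat a pose let the fingers close. It gives the time, the measured TCP pose, the force and the opening at its end, in the units of the state.
- r.observe(): the state, without advancing time (a new reading comes with each control period).
- r.grab_frame(name): name is "scene" or "side" or "wrist"; returns the picture (480x640x3 uint8, red, green, blue); there is no depth.
- r.camera_params(name): a dict with "intrinsics" (3x3 intrinsics, pixels), "distortion" ([k1, k2, p1, p2, k3] as OpenCV has them; the pictures are not rectified), "T" (4x4, takes a point from camera to world coordinates). Camera axes: x right, y up, looking along -z (the intrinsics and any distortion apply to the point x, -y, -z); pixel columns grow to the right and rows downward; lengths in mm; the calibration is good to about 2 mm. A picture is of the moment at which its call begins: read the wrist's pose just before it. camera_params takes no time and is no camera call; for the wrist camera it gives the pose at the moment of the call.
- r.close_job(): hands the job in, once; it reports no verdict.
Trained networks look in the newest picture that a camera, given by its name, has taken for a name from the list of things; names that differ only in an ending like _2 or _b are one class to them, and where a whole thing is asked for, a point or a joint stands for the part that bears it (a point fixed in the world has none). Each returns a list of dicts, best first, with "conf" (0 to 1); they miss things now and then, are a little off and sometimes report something else, mostly with a low value. They report only what shows in the picture. A call takes as long as a camera call. They do not tell look-alikes from the thing itself.
- r.search_frame(label, camera): "position" ([x, y, z] in mm, in world coordinates, good to about 4 mm: the middle of the surface that is visible of it).
- r.regions_of(label, camera): "pixels" (480x640 bool, what is visible of it).
- r.tip_of(label, camera): "position" ([x, y, z] in mm, in world coordinates, good to about 4 mm: a listed point, or the origin of a listed thing).
The state is a dict: "clock": time; "joints": joint angles; "qd": joint speeds; "effort": joint torques, N m; "eef_pos": TCP position; "orientation": TCP orientation; "force": force on the tool from outside, world axes, zero at the start; "wrist_torque": the same for the moment, N m; "opening": opening from 0.0 (shut) to 1.0 (fully open).
Only numpy, scipy, OpenCV 4.12 (cv2) and the standard library are available. Lean on these libraries where they do the work, as an engineer would, in place of code of your own. Each camera call takes 0.05 s, during which the arm holds its last target.

TASK

The orange wire basket holds a freshly rinsed rubber stopper: hang it by its handle on the hook of the metal stand, so that it hangs free and level with the peak of the handle on the hook and the stopper still inside. Leave the blue basket standing where it is.

Things in the scene. Friction and masses are not known exactly. Their poses are not given: they have to be found in the camera images.
- orange_basket_handle (a point): Orange wire basket, 64 (x) x 104 (y) x 45 mm high, 110 g. Rigid upright flat-bar handle in its plane x=0: legs at y=+-50; two level shoulders from y=18 to 50 either side (10 thick along x, 8 high; pinch here), between them a roof-like peak at y=0. Point: x=y=0, mid-height of the shoulders, 111 above the underside, 9 below where the hook's top fits inside the peak. z up; half turn is same.
- blue_basket_handle (a point): The same point and axes on the blue wire basket: same size and shape, empty, loose. It stays where it is.
- stopper: Black rubber stopper, 26 mm across and 26 mm high, loose, in the orange basket; origin at the centre of its underside.
- hook_seat (a point): Hook of a fixed steel stand. Point: on top of its level rod (8 mm thick), 190 above the table. x runs along the rod to the post (12 thick, at x=+75, no higher than the rod); the open end looks to -x, with an upturned tip and black ball at x=-34, top 18 above the point. A handle can rest from x=-22 to +50; bring it in from -x over the tip, rod under the handle. Foot: x -55 to 95, y +-50, 12 thick.
There are look-alikes about, which are no part of the job. There is more than one size of the part that bears blue_basket_handle; the job needs the larger.

How it is judged:
By the outcome, as a careful person would: the job done as asked, in the order asked, and still so for the second after the job is handed in, with the robot touching nothing.
It also fails if it takes over 45 s, if anything falls off the work surface, if the arm or the gripper's body presses on something with over 40 N, if the wrist force passes 120 N, or if a joint passes its speed limit or range.

## Working session

There is one attempt and no reset: what is moved stays moved. The work goes in short steps, Python scripts to look and compute and a tool call to move; the robot and the scene stay as the last step left them, time stands still between calls to the robot, and variables do not carry over. Pictures are saved under pics/ and viewed, and the job is handed in when it is done.

Besides the shell and the picture viewer there is one more tool, called as name(argument=value, ...) on one line, values as JSON. arm_command: Moves the arm, as the interface text tells. Its arguments: {"type":"object","properties":{"motion":{"type":"array","items":{"type":"array"}},"newtons":{"type":"number"}},"required":["motion"]}

```bash
mkdir -p pics; ls; python3 - <<'E'
from bench import r
import cv2
s=r.observe();print(s)
for c in ("scene","side","wrist"):
    im=r.grab_frame(c);cv2.imwrite(f"pics/{c}0.png",im[:,:,::-1])
    p=r.camera_params(c);print(c,p["T"].round(2).tolist() if hasattr(p["T"],'round') else p["T"])
    for l in ("orange_basket_handle","blue_basket_handle","stopper","hook_seat"):
        try: print(c,l,[(d["position"],d["conf"]) for d in r.tip_of(l,c)])
        except Exception as e: print(c,l,e)
print(r.observe()["clock"])
E
```

```text
pics
{'clock': 0.0, 'joints': array([-2.06304065e-01,  1.81531227e-01,  1.60795897e+00,  3.68360600e-05,
        1.35379804e+00, -2.06315327e-01]), 'qd': array([ 4.90173361e-04,  1.69553028e-03,  4.13331940e-04,  1.05935381e-03,
       -8.72198938e-04,  1.60979835e-05]), 'effort': array([-5.85923790e-04, -4.33866942e+01, -3.41848969e+01,  7.00952648e-02,
        3.87157314e-02, -1.54040990e-04]), 'eef_pos': array([5.74501322e+02, 1.30684982e-01, 2.45839343e+02]), 'orientation': array([[ 2.98404655e-06, -1.65225710e-03,  9.99998635e-01],
       [-9.99999927e-01,  3.82538569e-04,  3.61610333e-06],
       [-3.82544021e-04, -9.99998562e-01, -1.65225584e-03]]), 'force': array([ 0.10233625, -0.95971206, -0.42675049]), 'wrist_torque': array([ 0.00121476, -0.04617886,  0.04761356]), 'opening': 0.9981074842382903}
scene [[-0.88, 0.3, -0.38, 182.91], [-0.48, -0.55, 0.68, 808.24], [0.0, 0.78, 0.62, 862.67], [0.0, 0.0, 0.0, 1.0]]
scene orange_basket_handle [([480.1, 334.8, 111.7], 0.81)]
scene blue_basket_handle [([471.9, 140.0, 110.5], 0.84)]
scene stopper [([485.9, 335.0, 5.1], 0.71)]
scene hook_seat [([523.2, -226.1, 184.2], 0.64)]
side [[-0.87, 0.19, -0.45, 173.41], [-0.49, -0.38, 0.78, 814.19], [-0.03, 0.9, 0.43, 568.35], [0.0, 0.0, 0.0, 1.0]]
side orange_basket_handle [([483.9, 336.0, 111.9], 0.75)]
side blue_basket_handle [([470.7, 144.3, 109.3], 0.68)]
side stopper [([477.0, 328.9, -1.1], 0.74)]
side hook_seat [([524.0, -225.0, 189.9], 0.92)]
wrist [[1.0, 0.0, 0.0, 575.1], [-0.0, 0.96, 0.27, 70.27], [-0.0, -0.27, 0.96, 385.37], [0.0, 0.0, 0.0, 1.0]]
wrist orange_basket_handle []
wrist blue_basket_handle [([471.5, 143.4, 111.9], 0.65)]
wrist stopper []
wrist hook_seat []
0.75
```

View pics/scene0.png

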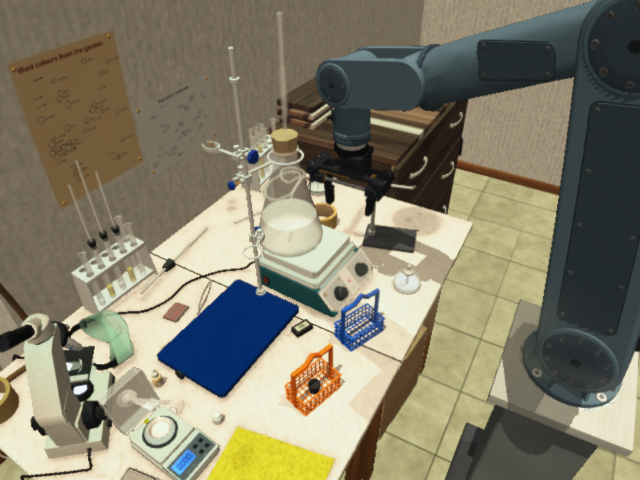

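View pics/side0.png

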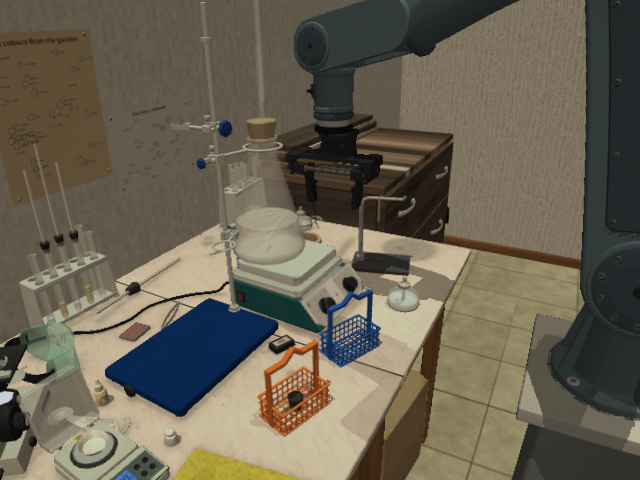

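View pics/wrist0.png

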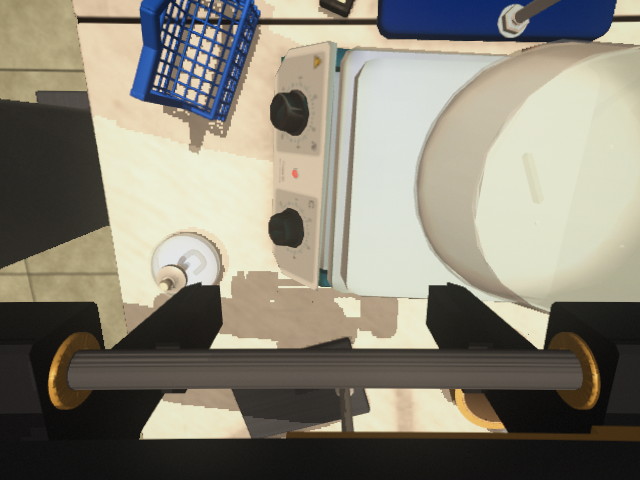

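The scene view shows the orange basket with its stopper at about (315,380), the blue basket at (360,320) and the hook stand at (380,220). The hotplate and flask are beyond the blue basket. Next I'll zoom in to get the yaw angles.

```bash
cat > h.py <<'E'
from bench import r
import numpy as np, cv2
def proj(c,P,p=None):
    p=p or r.camera_params(c);T=np.array(p["T"]);K=np.array(p["intrinsics"]);D=np.array(p["distortion"],float)
    q=(np.atleast_2d(P)-T[:3,3])@T[:3,:3]
    q=q*[1,-1,-1]
    return cv2.projectPoints(q.reshape(-1,1,3),np.zeros(3),np.zeros(3),K,D)[0].reshape(-1,2)
def onplane(c,uv,z,p=None):
    p=p or r.camera_params(c);T=np.array(p["T"]);K=np.array(p["intrinsics"]);D=np.array(p["distortion"],float)
    n=cv2.undistortPoints(np.array(uv,float).reshape(-1,1,2),K,D).reshape(-1,2)
    d=np.c_[n[:,0],-n[:,1],-np.ones(len(n))]@T[:3,:3].T
    return T[:3,3]+d*((z-T[2,3])/d[:,2])[:,None]
E
python3 - <<'E'
import cv2
for c,b in (("scene",(275,270,400,425)),("side",(245,270,400,440))):
    im=cv2.imread(f"pics/{c}0.png");x0,y0,x1,y1=b
    cv2.imwrite(f"pics/{c}_b.png",cv2.resize(im[y0:y1,x0:x1],None,fx=3.5,fy=3.5,interpolation=cv2.INTER_CUBIC))
for c,b in (("scene",(350,170,440,260)),("side",(340,180,430,280))):
    im=cv2.imread(f"pics/{c}0.png");x0,y0,x1,y1=b
    cv2.imwrite(f"pics/{c}_h.png",cv2.resize(im[y0:y1,x0:x1],None,fx=6,fy=6,interpolation=cv2.INTER_CUBIC))
E
```

```text
(no output)
```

View pics/scene_b.png

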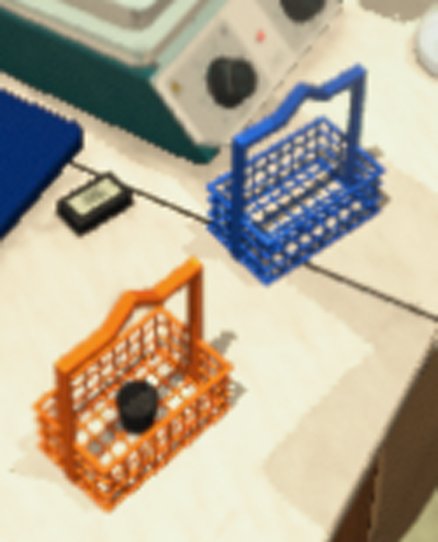

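View pics/side_b.png

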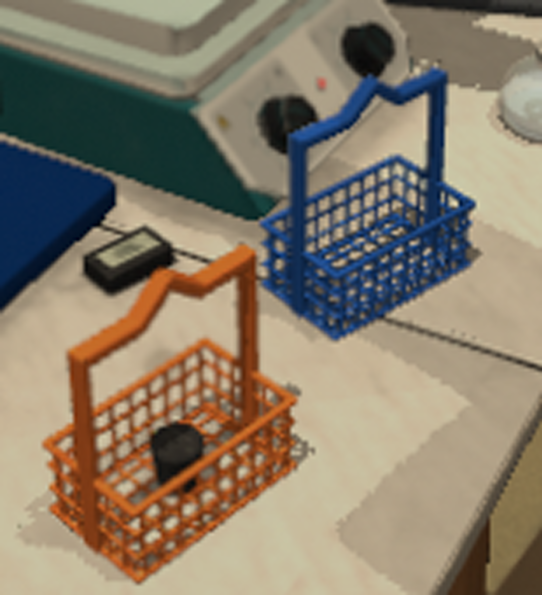

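View pics/scene_h.png

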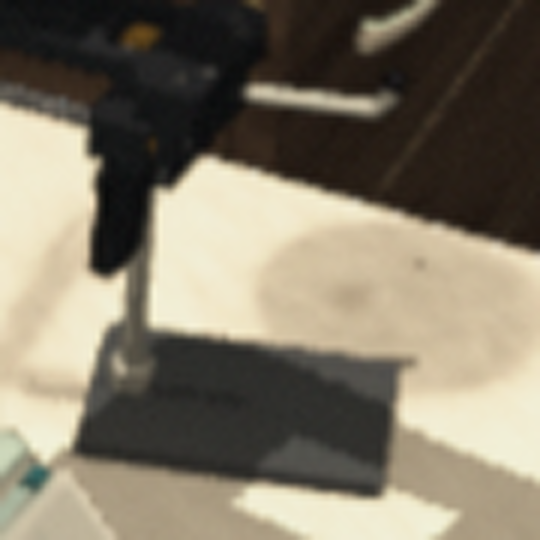

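View pics/side_h.png

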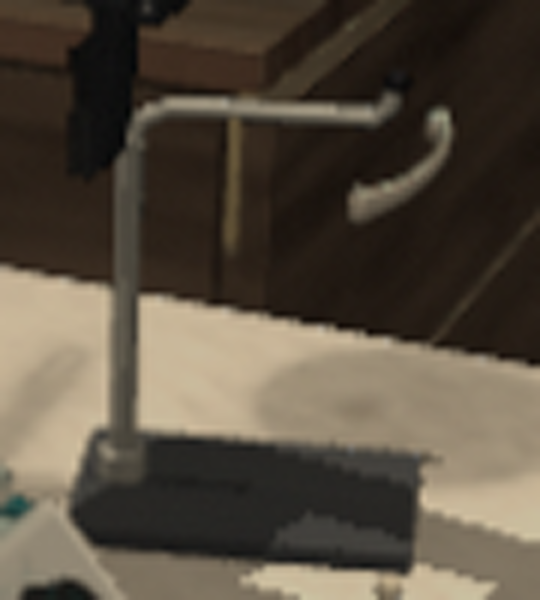

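```bash
python3 - <<'E'
from h import *
import numpy as np
A=lambda l,s,o:np.array(l,float)/s+o
for c,l,o in (("scene",[(66,362),(193,262)],(275,270)),("side",[(80,352),(247,250)],(245,270))):
    P=onplane(c,A(l,3.5,o),115); d=P[0]-P[1]; print(c,"orange",P.round(1).tolist(),P.mean(0).round(1),np.linalg.norm(d),np.degrees(np.arctan2(-d[0],d[1])))
for c,l,o in (("scene",[(132,378),(393,82)],(350,170)),("side",[(122,465),(398,82)],(340,180))):
    q=A(l,6,o); a=onplane(c,q[:1],12)[0];b=onplane(c,q[1:],203)[0]; d=(a-b)[:2];print(c,"post",a,"ball",b,np.linalg.norm(d),np.degrees(np.arctan2(d[1],d[0])),"seat",b[:2]+d/np.linalg.norm(d)*34)
E
```

```text
scene orange [[494.5, 380.6, 115.0], [467.3, 287.5, 115.0]] [480.9 334.1 115. ] 97.04589719323558 -16.281090287943297
side orange [[495.8, 382.3, 115.0], [466.8, 286.9, 115.0]] [481.3 334.6 115. ] 99.67470898125273 -16.892393302732444
scene post [ 597.62667268 -207.01498366   12.        ] ball [ 492.6011952  -230.10592381  203.        ] 107.53391295911085 12.399787334551169 seat [ 525.80807976 -222.80504594]
side post [ 602.01074078 -213.38028542   12.        ] ball [ 492.29772861 -231.19011439  203.        ] 111.14915675806513 9.220455165429694 seat [ 525.85841879 -225.74217216]
```

Both views agree. The orange handle is at (481.5, 335) with yaw −16.5°, and the shoulder ends come out about 98 mm apart, as expected. The hook seat is at about (525.5, −225) with yaw about 10.8° and its open end towards the robot. I'll pinch the +y shoulder at (491, 367). First I'll move above it, backing away from the flask before going sideways.

arm_command(motion=[[[-0.05,0,0],0,100],[[-0.08,0.04,0],-0.1,100],[[-0.084,0.09,0],-0.2,100],[[-0.084,0.14,0],-0.288,100],[[-0.084,0.19,0],-0.288,100]], newtons=60)

```text
clock: 1.25
eef_pos: [490.7, 191.5, 247.3]
orientation: [[-0.287, 0.001, 0.958], [-0.958, 0.0, -0.287], [-0.001, -1.0, 0.001]]
force: [0.2, -0.6, 0.7]
opening: 0.996
```

arm_command(motion=[[[0,0.05,0],0,100],[[0,0.1,0],0,100],[[0,0.15,0],0,100],[[0,0.177,0],0,100],[[0,0.177,0],0,100]])

```text
clock: 1.75
eef_pos: [490.1, 370.2, 246.4]
orientation: [[-0.28, -0.0, 0.96], [-0.96, 0.001, -0.28], [-0.001, -1.0, -0.0]]
force: [0.3, -0.1, 0.8]
opening: 1.004
```

```bash
python3 - <<'E'
from h import *
s=r.observe();print(s["clock"],s["eef_pos"],s["orientation"].round(3).tolist())
im=r.grab_frame("wrist");cv2.imwrite("pics/w1.png",im[:,:,::-1])
for l in ("orange_basket_handle","stopper"): print(l,[(d["position"],d["conf"]) for d in r.tip_of(l,"wrist")])
im=r.grab_frame("side");cv2.imwrite("pics/s1.png",im[:,:,::-1])
print([(d["position"],d["conf"]) for d in r.tip_of("hook_seat","side")])
im=r.grab_frame("scene");cv2.imwrite("pics/c1.png",im[:,:,::-1])
print([(d["position"],d["conf"]) for d in r.tip_of("hook_seat","scene")])
E
```

```text
1.75 [490.1327659  370.22579548 246.44117557] [[-0.28, -0.0, 0.96], [-0.96, 0.001, -0.28], [-0.001, -1.0, -0.0]]
orange_basket_handle [([480.5, 334.0, 108.2], 0.74)]
stopper [([479.0, 330.7, 5.3], 0.75)]
[([525.6, -223.3, 190.5], 0.55)]
[]
```

View pics/w1.png

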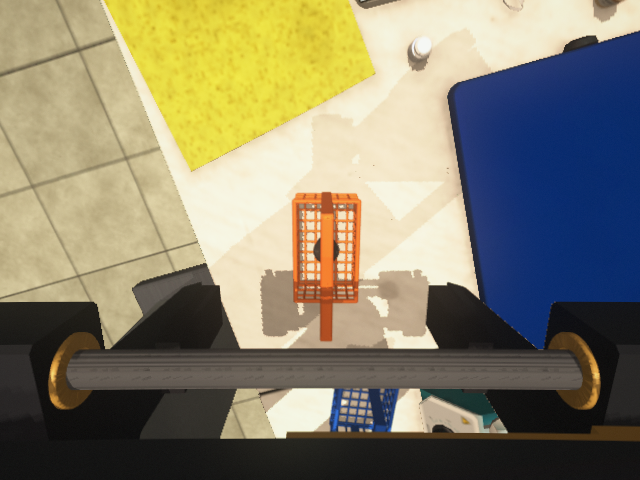

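```bash
python3 - <<'E'
import cv2
for c,b in (("c1",(340,170,430,260)),("s1",(340,180,430,280))):
    im=cv2.imread(f"pics/{c}.png");x0,y0,x1,y1=b
    cv2.imwrite(f"pics/{c}_h.png",cv2.resize(im[y0:y1,x0:x1],None,fx=6,fy=6,interpolation=cv2.INTER_CUBIC))
E
```

```text
(no output)
```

View pics/c1_h.png

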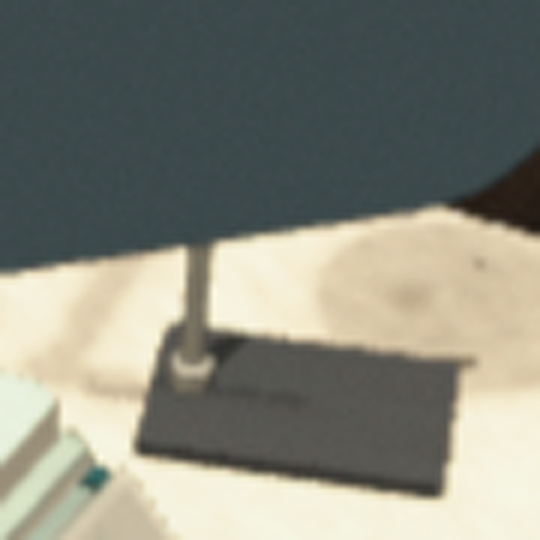

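View pics/s1_h.png

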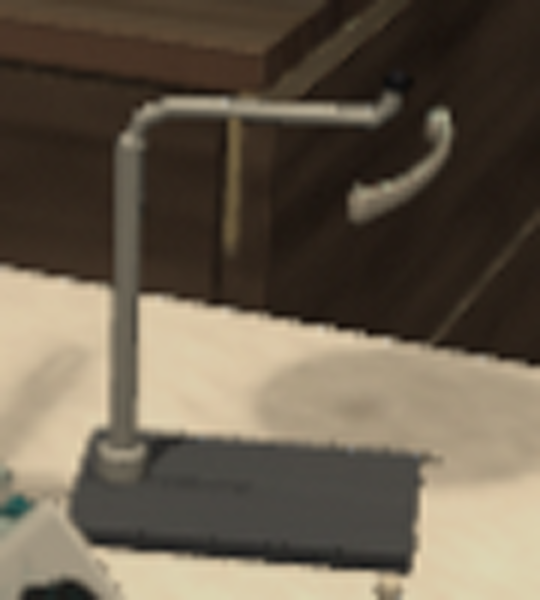

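```bash
python3 - <<'E'
from h import *
from scipy.optimize import least_squares
p={c:r.camera_params(c) for c in("scene","side")}
obs=[("side",(398,82),(340,180),(-34,0,203)),("side",(123,478),(340,180),(75,-0,12)),
("side",(410,553),(340,180),(-55,50,12)),("side",(420,455),(340,180),(-55,-50,12)),
("scene",(393,82),(350,170),(-34,0,203)),("scene",(190,388),(340,170),(75,0,12)),
("scene",(440,482),(340,170),(-55,50,12)),("scene",(463,362),(340,170),(-55,-50,12)),("scene",(172,328),(340,170),(95,-50,12)),("scene",(138,442),(340,170),(95,50,12))]
def f(v):
    R=np.array([[np.cos(v[2]),-np.sin(v[2])],[np.sin(v[2]),np.cos(v[2])]]);o=[]
    for c,q,of,m in obs:
        P=np.r_[R@m[:2]+v[:2],m[2]]
        o.append(proj(c,P,p[c])[0]-(np.array(q)/6+of))
    return np.array(o).ravel()
s=least_squares(f,[525,-225,.19],loss="soft_l1",x_scale=[1,1,.01]);print(s.x,np.degrees(s.x[2]));print(f(s.x).reshape(-1,2).round(1).tolist())
w=r.camera_params("wrist")
for q in [((327,195),(326,340))]:
    P=onplane("wrist",q[0],115,w);print(P)
a=np.radians(-16.5);y=np.array([-np.sin(a),np.cos(a),0])
for t in(50,18,0,-18,-50): print(t,proj("wrist",np.array([481.5,334.8,115+(14 if t==0 else 0)])+t*y,w))
E
```

```text
[ 5.24640438e+02 -2.21607146e+02  2.75250416e-01] 15.77068717397218
[[0.1, 0.1], [-0.2, 0.1], [0.7, 0.7], [0.5, -0.3], [0.3, -0.1], [-0.2, -0.5], [0.7, 0.9], [-0.2, -0.1], [-1.1, -1.3], [-1.2, -0.1]]
[[501.68015138 392.35751095 115.        ]]
50 [[322.94369774 209.73406012]]
18 [[323.08808521 251.08241472]]
0 [[323.13660037 279.99578949]]
-18 [[323.23992023 294.69239747]]
-50 [[323.36654576 331.16309168]]
```

```bash
python3 -c "
import cv2
im=cv2.imread('pics/w1.png')[180:350,260:400];cv2.imwrite('pics/w1z.png',cv2.resize(im,None,fx=4,fy=3.5,interpolation=cv2.INTER_CUBIC))"
```

```text
(no output)
```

View pics/w1z.png

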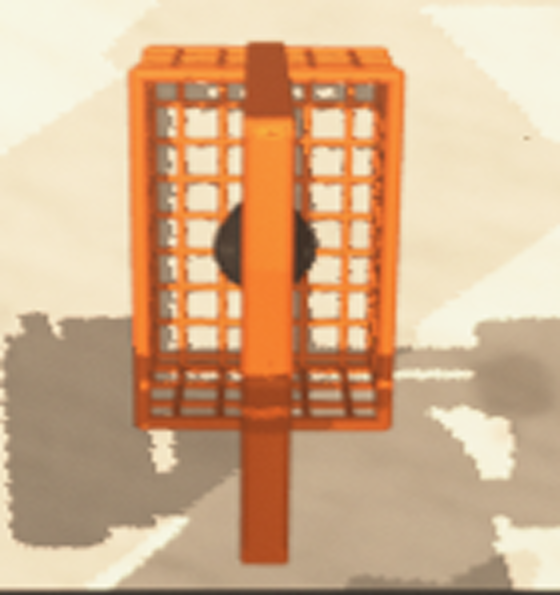

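arm_command(motion=[[[0.002,0,-0.04],0,100],[[0.002,0,-0.09],0,100],[[0.002,0,-0.13],0,100],[[0.002,0,-0.147],0,100],[[0.002,0,-0.147],0,100]])

```text
clock: 2.6
eef_pos: [491.1, 364.8, 96.3]
orientation: [[-0.285, -0.006, 0.958], [-0.958, -0.003, -0.285], [0.004, -1.0, -0.005]]
force: [-1.6, 0.1, 0.4]
opening: 1.006
```

```bash
python3 - <<'E'
from h import *
s=r.observe();print(s["clock"],s["eef_pos"],s["force"])
im=r.grab_frame("side");cv2.imwrite("pics/s2.png",cv2.resize(im[250:450,220:400,::-1],None,fx=3,fy=3,interpolation=cv2.INTER_CUBIC))
E
```

```text
2.6 [491.07622761 364.81949664  96.29887341] [-1.57073328  0.08676125  0.36832147]
```

View pics/s2.png

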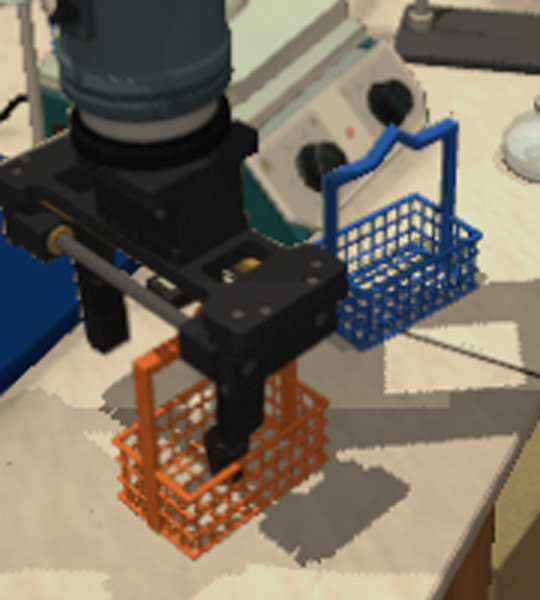

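arm_command(motion=[[[0,0,0],0,0],[[0,0,0],0,0],[[0,0,0],0,0],[[0,0,0],0,0],[[0,0,0],0,0]], newtons=55)

```text
clock: 3.15
eef_pos: [493.2, 367.0, 100.3]
orientation: [[-0.284, 0.001, 0.959], [-0.959, 0.0, -0.284], [-0.001, -1.0, 0.001]]
force: [0.4, -0.1, 0.8]
opening: 0.575
```

arm_command(motion=[[[0,0,0],0,0],[[0,0,0],0,0]])

```text
clock: 3.35
eef_pos: [493.0, 366.9, 99.7]
orientation: [[-0.284, -0.0, 0.959], [-0.959, -0.0, -0.284], [0.0, -1.0, -0.0]]
force: [0.7, 0.2, -0.4]
opening: 0.391
```

```bash
python3 - <<'E'
from h import *
s=r.observe();print(s["clock"],s["eef_pos"],s["force"],s["opening"]*88)
im=r.grab_frame("side");cv2.imwrite("pics/s3.png",cv2.resize(im[250:450,220:400,::-1],None,fx=3,fy=3,interpolation=cv2.INTER_CUBIC))
E
```

```text
3.35 [492.95825916 366.89528862  99.74683124] [ 0.66981297  0.18740973 -0.41117846] 34.40856958835705
```

View pics/s3.png

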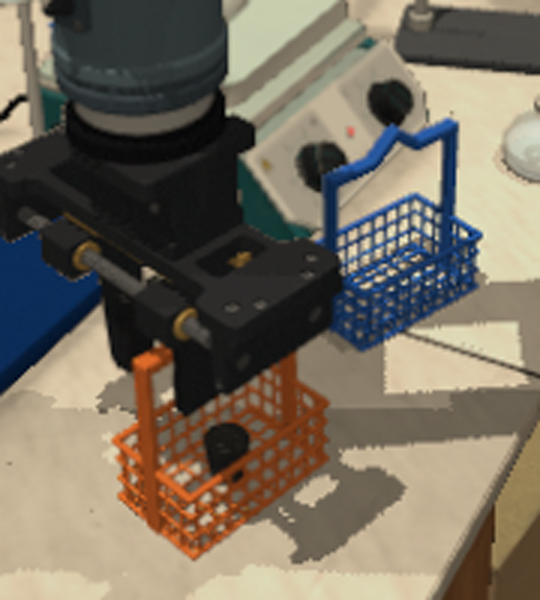

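Fingers are still closing, aligned with the +y shoulder.

arm_command(motion=[[[0,0,0],0,0],[[0,0,0],0,0],[[0,0,0],0,0],[[0,0,0],0,0],[[0,0,0],0,0]])

```text
clock: 3.9
eef_pos: [493.0, 366.9, 99.7]
orientation: [[-0.284, -0.0, 0.959], [-0.959, 0.0, -0.284], [-0.0, -1.0, -0.0]]
force: [-1.2, 0.4, -0.7]
opening: 0.098
```

```bash
python3 - <<'E'
from h import *
s=r.observe();print(s["clock"],s["eef_pos"],s["force"],s["wrist_torque"],s["opening"]*88)
im=r.grab_frame("side");cv2.imwrite("pics/s4.png",cv2.resize(im[250:450,220:400,::-1],None,fx=3,fy=3,interpolation=cv2.INTER_CUBIC))
E
```

```text
3.9 [492.96673953 366.87986222  99.67199221] [-1.247128    0.36980509 -0.68660989] [ 0.01413202  0.07896609 -0.02760288] 8.657533536454896
```

View pics/s4.png

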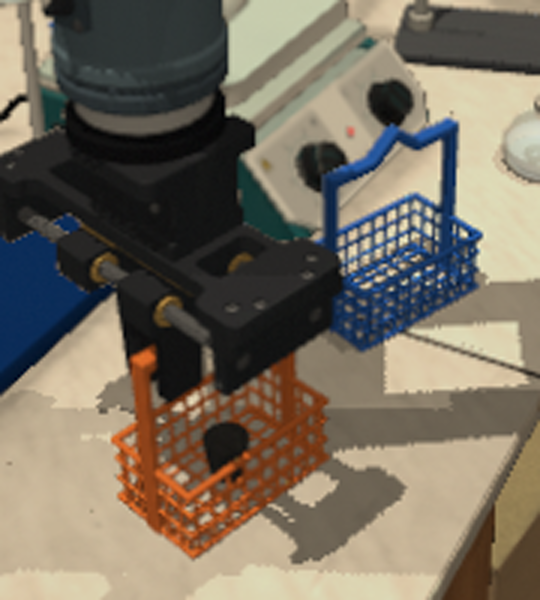

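The opening is 8.7 mm against a 10 mm bar, so it has a grip. I'll lift straight up slowly.

arm_command(motion=[[[0,0,0.01],0,0],[[0,0,0.03],0,0],[[0,0,0.05],0,0],[[0,0,0.06],0,0],[[0,0,0.06],0,0]])

```text
clock: 4.45
eef_pos: [494.2, 367.4, 162.0]
orientation: [[-0.284, 0.004, 0.959], [-0.959, 0.002, -0.284], [-0.003, -1.0, 0.003]]
force: [1.5, -0.6, -1.2]
opening: 0.098
```

```bash
python3 - <<'E'
from h import *
s=r.observe();print(s["clock"],s["eef_pos"],s["force"],s["wrist_torque"],s["opening"]*88)
im=r.grab_frame("side");cv2.imwrite("pics/s5.png",cv2.resize(im[230:450,220:400,::-1],None,fx=2.7,fy=2.7,interpolation=cv2.INTER_CUBIC))
im=r.grab_frame("wrist");cv2.imwrite("pics/w5.png",im[:,:,::-1])
E
```

```text
4.45 [494.18650617 367.41532361 161.97514162] [ 1.4962798  -0.57733487 -1.17489315] [ 0.02973426 -0.00040233 -0.0323874 ] 8.587638861495371
```

View pics/s5.png

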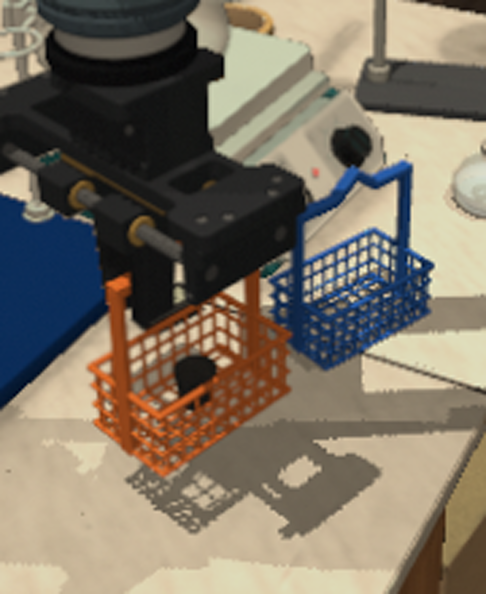

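View pics/w5.png

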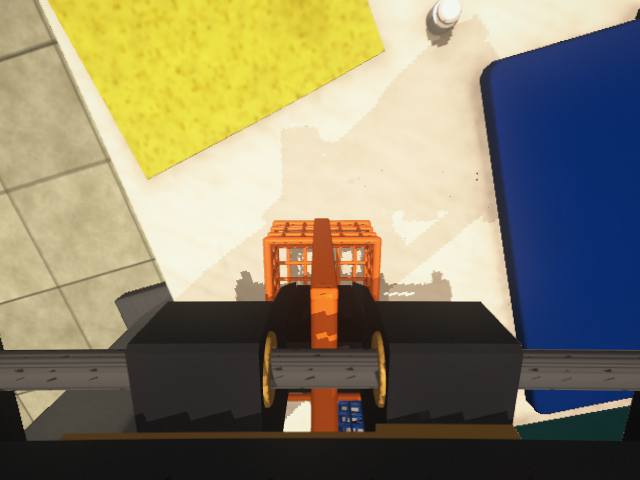

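The lift is clean: the basket is level, the stopper is inside, and the handle is centred between the pads at (325,300). I'll raise it to about z=270 and carry it over the blue basket, keeping x near 480.

arm_command(motion=[[[0,0,0.03],0,0],[[0,0,0.07],0,0],[[0,-0.01,0.1],0,0],[[-0.004,-0.04,0.11],0.02,0],[[-0.008,-0.08,0.11],0.06,0]])

```text
clock: 5.05
eef_pos: [485.4, 287.2, 270.9]
orientation: [[-0.223, 0.002, 0.975], [-0.975, 0.001, -0.223], [-0.002, -1.0, 0.002]]
force: [0.6, -0.4, -1.2]
opening: 0.093
```

arm_command(motion=[[[-0.004,-0.045,0],0.05,0],[[-0.01,-0.09,0],0.1,0],[[-0.015,-0.135,0],0.15,0],[[-0.02,-0.18,0],0.2,0],[[-0.025,-0.225,0],0.25,0]])

```text
clock: 5.55
eef_pos: [458.8, 60.3, 268.5]
orientation: [[0.024, -0.002, 1.0], [-1.0, 0.0, 0.024], [-0.0, -1.0, -0.002]]
force: [-0.1, -0.3, -1.0]
opening: 0.095
```

arm_command(motion=[[[-0.004,-0.045,0],0.05,0],[[-0.008,-0.09,0],0.1,0],[[-0.013,-0.13,0],0.15,0],[[-0.018,-0.16,0],0.19,0],[[-0.018,-0.17,0],0.19,0]])

```text
clock: 6.05
eef_pos: [440.9, -110.4, 268.6]
orientation: [[0.208, -0.002, 0.978], [-0.978, 0.0, 0.208], [-0.001, -1.0, -0.002]]
force: [-0.8, 0.2, -0.5]
opening: 0.093
```

```bash
python3 - <<'E'
from h import *
s=r.observe();print(s["clock"],s["eef_pos"],s["force"],s["wrist_torque"],s["opening"]*88,s["joints"].round(2))
for c in("scene","side","wrist"):
    im=r.grab_frame(c);cv2.imwrite(f"pics/{c}6.png",im[:,:,::-1])
    for l in("hook_seat","orange_basket_handle"):print(c,l,[(d["position"],d["conf"]) for d in r.tip_of(l,c)])
E
```

```text
6.05 [ 440.94395968 -110.38735295  268.57586613] [-0.83695222  0.24198307 -0.52781417] [0.14570689 0.00262449 0.006709  ] 8.178400882503523 [-0.51 -0.12  1.87 -0.    1.39 -0.72]
scene hook_seat [([527.3, -227.6, 187.3], 0.66)]
scene orange_basket_handle [([447.0, -141.5, 279.4], 0.69)]
side hook_seat [([521.2, -223.4, 189.7], 0.95)]
side orange_basket_handle [([453.6, -141.0, 278.5], 0.77)]
wrist hook_seat []
wrist orange_basket_handle [([449.5, -138.2, 277.8], 0.97)]
```

View pics/side6.png

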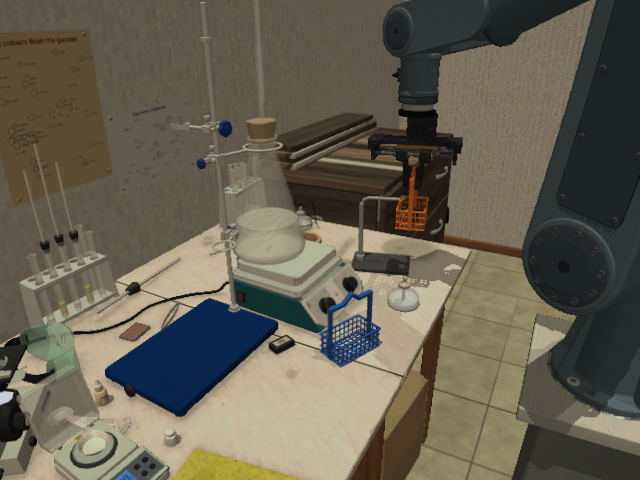

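View pics/scene6.png

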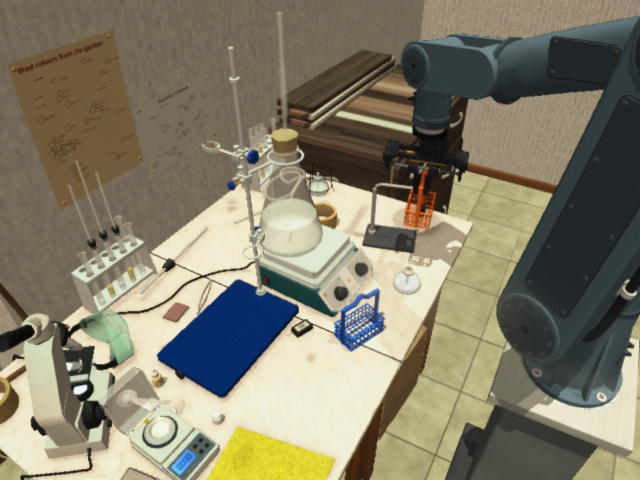

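View pics/wrist6.png

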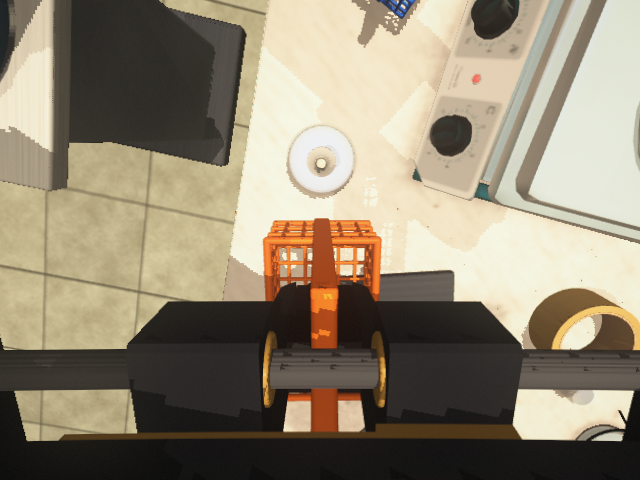

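```bash
python3 - <<'E'
from h import *
im=cv2.imread("pics/wrist6.png")[255:315,370:470];cv2.imwrite("pics/w6z.png",cv2.resize(im,None,fx=8,fy=8,interpolation=cv2.INTER_CUBIC))
for c in("scene","side"):
    im=cv2.imread(f"pics/{c}6.png")[165:275,340:430];cv2.imwrite(f"pics/{c}6z.png",cv2.resize(im,None,fx=5,fy=5,interpolation=cv2.INTER_CUBIC))
E
```

```text
(no output)
```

View pics/w6z.png

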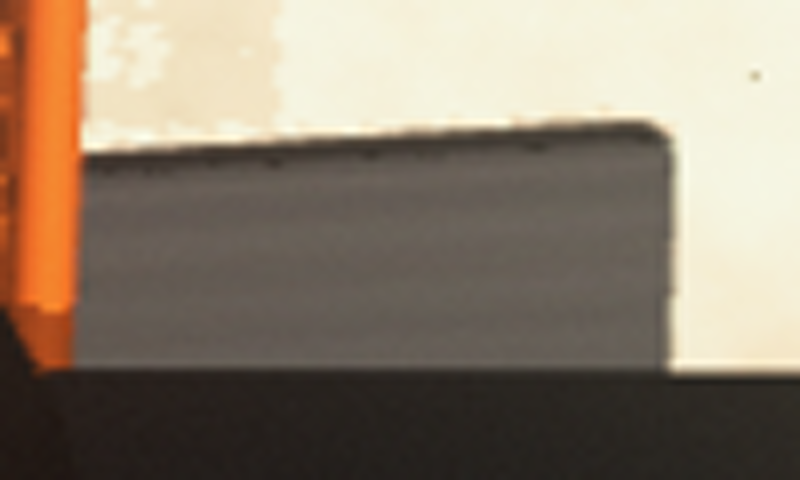

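View pics/scene6z.png

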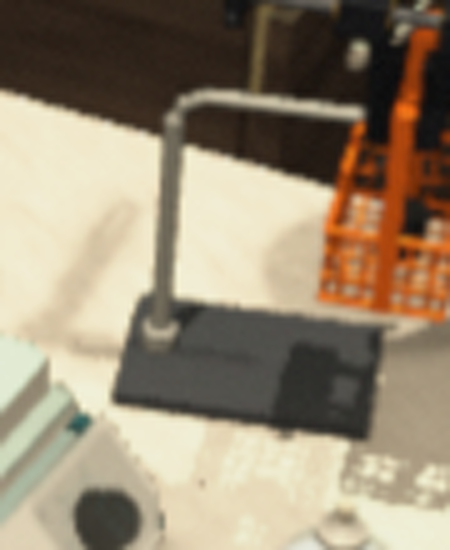

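View pics/side6z.png

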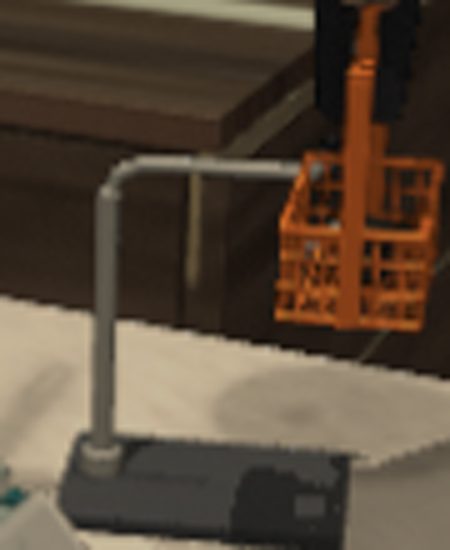

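```bash
python3 - <<'E'
from h import *
A=lambda l:np.array(l,float)/8+(370,255)
w=r.camera_params("wrist")
P=onplane("wrist",A([(90,172),(600,148),(660,146),(664,360)]),12,w);print(P.round(1));d=P[1]-P[0];print(np.degrees(np.arctan2(d[1],d[0])))
d=P[2]-P[3];print(np.degrees(np.arctan2(-d[0],d[1])))
P2=onplane("wrist",A([(90,155),(640,122)]),0,w);d=P2[1]-P2[0];print(np.degrees(np.arctan2(d[1],d[0])),P2)
C=P[2][:2]
for deg in(12,14,15,16):
    a=np.radians(deg);R=np.array([[np.cos(a),-np.sin(a)],[np.sin(a),np.cos(a)]])
    print(deg,C-R@[95,50])
from h import proj
for c in("scene","side"):
  for (x,y,deg) in((525,-224,15),(525,-224,12)):
    a=np.radians(deg);u=np.array([np.cos(a),np.sin(a),0]);S=np.array([x,y,186.])
    print(c,deg,((proj(c,[S+(-15)*u,S+50*u,S+75*u-[0,0,174]])-(340,165))*5).round().tolist())
E
```

```text
[[ 523.8 -175.3   12. ]
 [ 593.3 -156.5   12. ]
 [ 601.5 -154.4   12. ]
 [ 612.  -185.8   12. ]]
15.145254218829063
18.414028785520607
15.931166790316851 [[ 526.05753535 -176.85000288    0.        ]
 [ 602.82640607 -154.93665984    0.        ]]
12 [ 518.97785741 -223.03212955]
14 [ 521.42429572 -225.87050528]
15 [ 522.6842937  -227.25723948]
16 [ 523.96830161 -228.62177248]
scene 15 [[341.0, 113.0], [222.0, 97.0], [159.0, 342.0]]
scene 12 [[341.0, 114.0], [223.0, 95.0], [160.0, 338.0]]
side 15 [[292.0, 173.0], [161.0, 165.0], [103.0, 471.0]]
side 12 [[292.0, 173.0], [162.0, 163.0], [104.0, 468.0]]
```

The foot edge in the wrist view, from (380,276) to (453,271), gives a hook yaw of 15–16°. That agrees with my multi-point fit, so I'll use 15°. The seat is at about (524, −224.5). I'll go to a pre-approach about 90 mm out along the hook's −x, then down to a height that clears the ball.

arm_command(motion=[[[-0.006,-0.03,0],0.02,0],[[-0.012,-0.07,0],0.05,0],[[-0.013,-0.1,-0.01],0.05,0],[[-0.013,-0.108,-0.04],0.05,0],[[-0.013,-0.108,-0.056],0.05,0]])

```text
clock: 7.0
eef_pos: [428.5, -216.7, 212.0]
orientation: [[0.258, -0.001, 0.966], [-0.966, 0.001, 0.258], [-0.001, -1.0, -0.001]]
force: [-0.3, 0.4, -1.4]
opening: 0.095
```

```bash
python3 - <<'E'
from h import *
s=r.observe();print(s["clock"],s["eef_pos"],s["force"],s["opening"]*88)
for c in("scene","side"):
    im=r.grab_frame(c);cv2.imwrite(f"pics/{c}7.png",cv2.resize(im[130:280,340:500,::-1],None,fx=4,fy=4,interpolation=cv2.INTER_CUBIC))
    for l in("hook_seat","orange_basket_handle"):print(c,l,[(d["position"],d["conf"]) for d in r.tip_of(l,c)])
im=r.grab_frame("wrist");cv2.imwrite("pics/wrist7.png",im[:,:,::-1])
E
```

```text
7.0 [ 428.53295616 -216.69688522  212.04780569] [-0.33703023  0.40565902 -1.36503938] 8.347572733237648
scene hook_seat [([525.3, -224.4, 188.0], 0.82)]
scene orange_basket_handle [([435.7, -249.4, 223.0], 0.94)]
side hook_seat [([521.3, -223.9, 189.8], 0.78)]
side orange_basket_handle [([436.8, -249.9, 223.7], 0.95)]
```

View pics/side7.png

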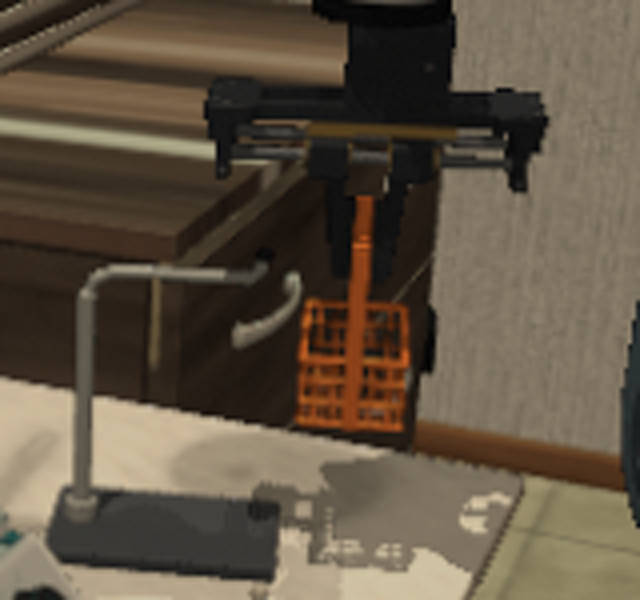

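View pics/scene7.png

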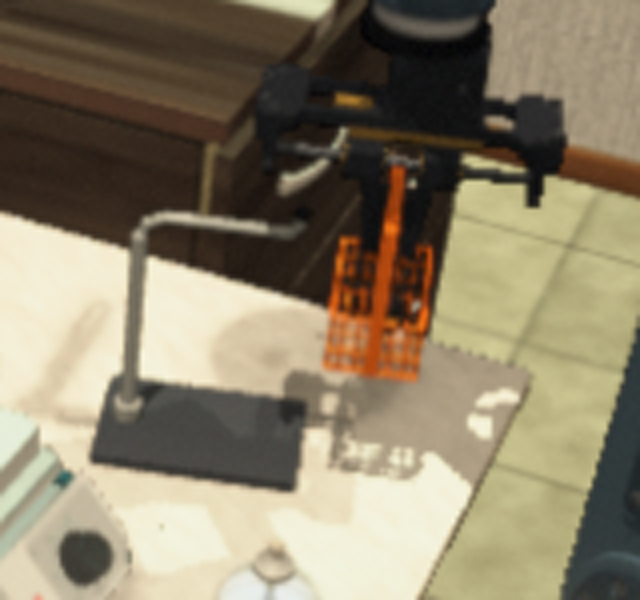

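View pics/wrist7.png

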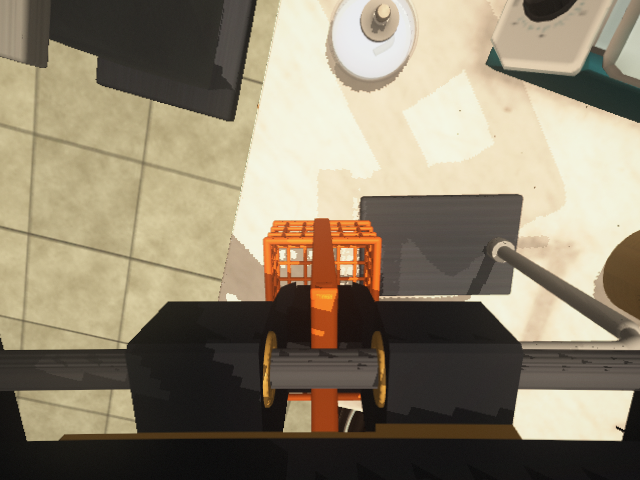

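```bash
python3 - <<'E'
from h import *
w=r.camera_params("wrist")
F=onplane("wrist",[(361,197),(520,195),(511,294),(381,297)],12,w);print(F.round(1).tolist())
d=F[1]-F[0];print("yaw",np.degrees(np.arctan2(d[1],d[0])),np.linalg.norm(d)); d=F[1]-F[2];print(np.degrees(np.arctan2(-d[0],d[1])),np.linalg.norm(d))
p=onplane("wrist",[(500,252)],14,w)[0];q=onplane("wrist",[(628,334)],182,w)[0];print("post",p,q)
a=np.radians(15);u=np.array([np.cos(a),np.sin(a)])
print("seat from post",p[:2]-75*u,"rod-top",q[:2]-75*u)
R=np.array([[u[0],-u[1]],[u[1],u[0]]]);print("from foot",F[0,:2]-R@[-55,50],F[1,:2]-R@[95,50],F[2,:2]-R@[95,-50])
E
```

```text
[[459.4, -192.4, 12.0], [599.7, -153.2, 12.0], [630.3, -246.9, 12.0], [507.3, -283.5, 12.0]]
yaw 15.625107366829177 145.68887565936956
18.0740203787545 98.60878044895304
post [ 602.14487672 -208.68048966   14.        ] [ 586.51783991 -202.84905097  182.        ]
seat from post [ 529.70043975 -228.09191805] rod-top [ 514.07340293 -222.26047936]
from foot [ 525.48829386 -226.48012026] [ 520.90430956 -226.06286448] [ 525.61532612 -223.21336033]
```

The hook seat is confirmed at (524, −225) with yaw about 15.5°. The handle is about 91 mm out and within 2 mm of the rod's line. I'll move 97 mm in along the rod at this height, with the whole handle above the ball.

arm_command(motion=[[[0.015,0.004,0],0.01,0],[[0.04,0.011,0],0.01,0],[[0.065,0.018,0],0.01,0],[[0.085,0.0235,0],0.01,0],[[0.094,0.026,0],0.01,0]])

```text
clock: 7.85
eef_pos: [525.5, -189.2, 214.3]
orientation: [[0.271, 0.002, 0.963], [-0.963, -0.001, 0.271], [0.001, -1.0, 0.001]]
force: [-0.7, 0.1, -1.2]
opening: 0.09
```

arm_command(motion=[[[0,0,-0.005],0,0],[[0,0,-0.015],0,0],[[0,0,-0.025],0,0],[[0,0,-0.03],0,0],[[0,0,-0.03],0,0]])

```text
clock: 8.35
eef_pos: [521.8, -190.0, 182.3]
orientation: [[0.268, -0.002, 0.963], [-0.963, 0.001, 0.268], [-0.002, -1.0, -0.002]]
force: [0.6, 0.3, -0.6]
opening: 0.097
```

```bash
python3 - <<'E'
from h import *
s=r.observe();print(s["clock"],s["eef_pos"],s["force"],s["opening"]*88)
for c in("scene","side"):
    im=r.grab_frame(c);cv2.imwrite(f"pics/{c}8.png",cv2.resize(im[130:280,320:480,::-1],None,fx=4,fy=4,interpolation=cv2.INTER_CUBIC))
    for l in("hook_seat","orange_basket_handle"):print(c,l,[(d["position"],d["conf"]) for d in r.tip_of(l,c)])
im=r.grab_frame("wrist");cv2.imwrite("pics/wrist8.png",im[:,:,::-1])
E
```

```text
8.35 [ 521.84689941 -189.98199892  182.27052135] [ 0.56297288  0.26956198 -0.61144972] 8.534595822268896
scene hook_seat [([526.0, -225.9, 187.3], 0.64)]
scene orange_basket_handle [([527.7, -222.4, 193.1], 0.76)]
side hook_seat [([524.0, -223.2, 189.9], 0.91)]
side orange_basket_handle [([535.1, -221.9, 195.9], 0.72)]
```

View pics/side8.png

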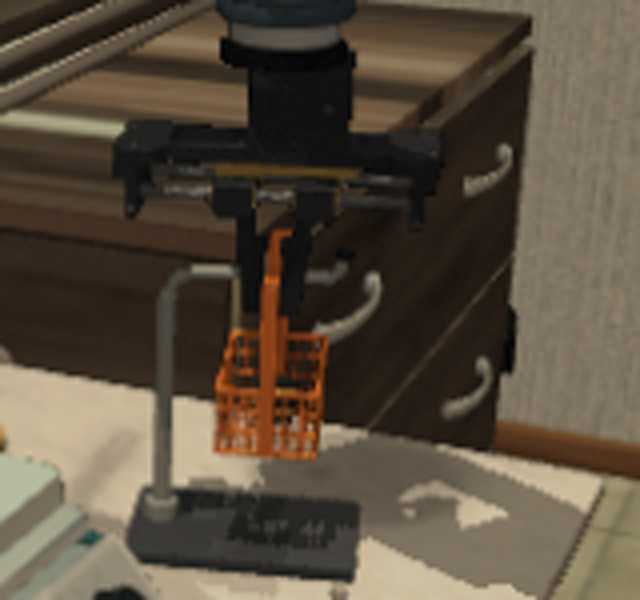

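View pics/scene8.png

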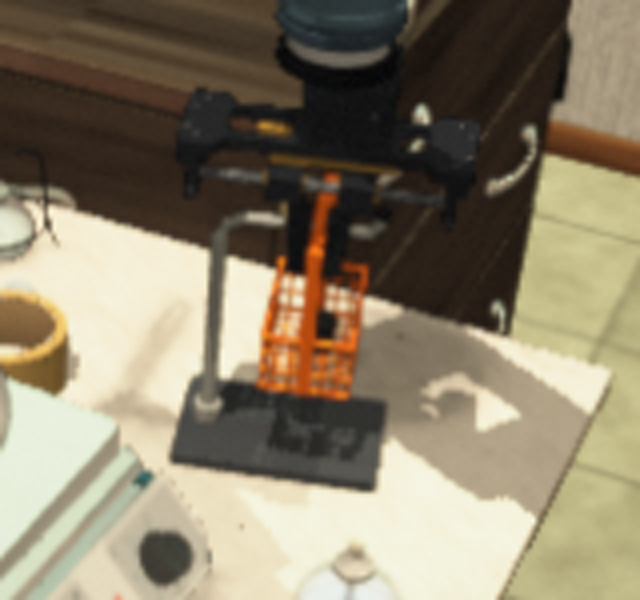

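View pics/wrist8.png

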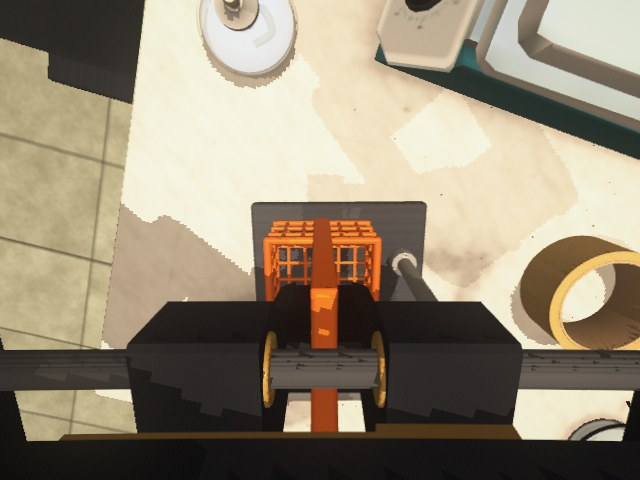

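The rod passes under the handle between the shoulders and there is no contact force yet. The last ~14 mm goes slowly, watching the force.

arm_command(motion=[[[0,0,-0.004],0,0],[[0,0,-0.008],0,0],[[0,0,-0.011],0,0],[[0,0,-0.011],0,0]])

```text
clock: 9.1
eef_pos: [522.6, -189.9, 171.9]
orientation: [[0.269, -0.001, 0.963], [-0.963, 0.001, 0.269], [-0.001, -1.0, -0.001]]
force: [-0.3, 1.0, -1.1]
opening: 0.096
```

arm_command(motion=[[[0,0,-0.0015],0,0],[[0,0,-0.003],0,0],[[0,0,-0.003],0,0]])

```text
clock: 9.4
eef_pos: [523.1, -190.2, 169.7]
orientation: [[0.269, 0.0, 0.963], [-0.963, -0.0, 0.269], [0.0, -1.0, 0.0]]
force: [0.2, -0.5, -0.1]
opening: 0.096
```

arm_command(motion=[[[0,0,-0.001],0,0],[[0,0,-0.001],0,0]])

```text
clock: 9.6
eef_pos: [523.2, -190.3, 169.1]
orientation: [[0.269, 0.001, 0.963], [-0.963, -0.0, 0.269], [0.001, -1.0, 0.0]]
force: [-0.3, 0.7, 1.2]
opening: 0.094
```

```bash
python3 - <<'E'
from h import *
s=r.observe();print(s["clock"],s["eef_pos"],s["force"],s["wrist_torque"])
for c in("scene","side"):
    im=r.grab_frame(c);cv2.imwrite(f"pics/{c}9.png",cv2.resize(im[150:270,340:440,::-1],None,fx=6,fy=5,interpolation=cv2.INTER_CUBIC))
    print(r.observe()["force"],[(d["position"],d["conf"]) for d in r.tip_of("orange_basket_handle",c)])
print(r.observe()["force"])
E
```

```text
9.6 [ 523.2401143  -190.27517431  169.07322656] [-0.29908156  0.73971951  1.16183268] [-0.04895895  0.00951166  0.07029183]
[-0.62484045 -0.25589112  0.69325049] [([533.7, -221.1, 180.9], 0.55)]
[-0.72896826  1.47523803  1.99256564] [([533.1, -222.5, 181.0], 0.91)]
[-0.36790917 -0.14807832  1.1704204 ]
```

View pics/side9.png

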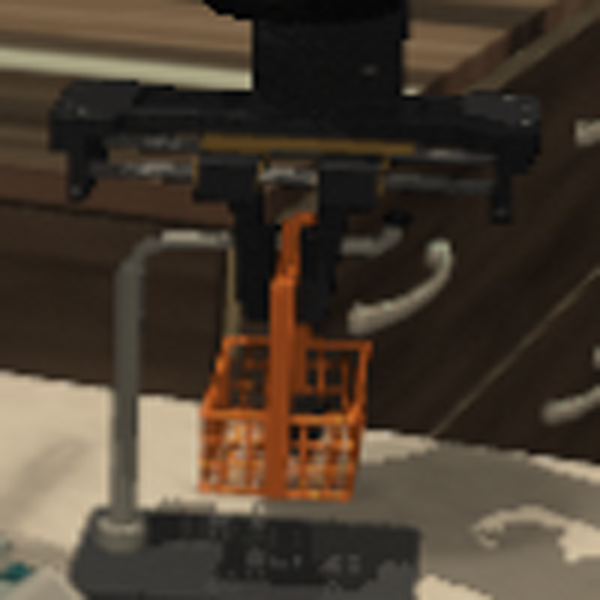

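Contact: the weight has transferred (Fz from −1.2 to about +1.2 N) and the handle is at z≈181, as required for seating. Releasing.

arm_command(motion=[[[0,0,0],0,14],[[0,0,0],0,18],[[0,0,0],0,25],[[0,0,0],0,45],[[0,0,0],0,60]])

```text
clock: 10.3
eef_pos: [523.0, -190.1, 168.6]
orientation: [[0.269, -0.0, 0.963], [-0.963, 0.0, 0.269], [-0.0, -1.0, -0.0]]
force: [-0.3, -0.0, 0.8]
opening: 0.407
```

arm_command(motion=[[[0,0,0],0,60],[[0,0,0],0,60],[[0,0,0],0,60]])

```text
clock: 10.6
eef_pos: [523.0, -190.2, 168.7]
orientation: [[0.269, 0.0, 0.963], [-0.963, 0.0, 0.269], [-0.0, -1.0, 0.0]]
force: [0.1, -0.1, -0.0]
opening: 0.598
```

```bash
python3 - <<'E'
from h import *
s=r.observe();print(s["clock"],s["eef_pos"],s["force"],s["opening"]*88)
for c in("scene","side"):
    im=r.grab_frame(c);cv2.imwrite(f"pics/{c}10.png",cv2.resize(im[150:270,340:440,::-1],None,fx=6,fy=5,interpolation=cv2.INTER_CUBIC))
    print([(d["position"],d["conf"]) for d in r.tip_of("orange_basket_handle",c)])
im=r.grab_frame("wrist");cv2.imwrite("pics/wrist10.png",im[:,:,::-1])
E
```

```text
10.6 [ 523.01307227 -190.15428564  168.70261936] [ 0.12494286 -0.11659461 -0.0054122 ] 52.61511374116155
[([533.7, -223.4, 180.4], 0.8)]
[([535.2, -224.2, 179.7], 0.88)]
```

View pics/side10.png

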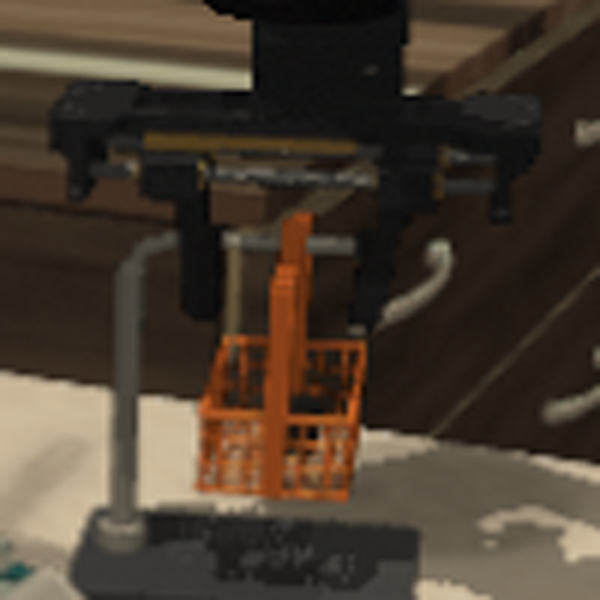

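View pics/wrist10.png

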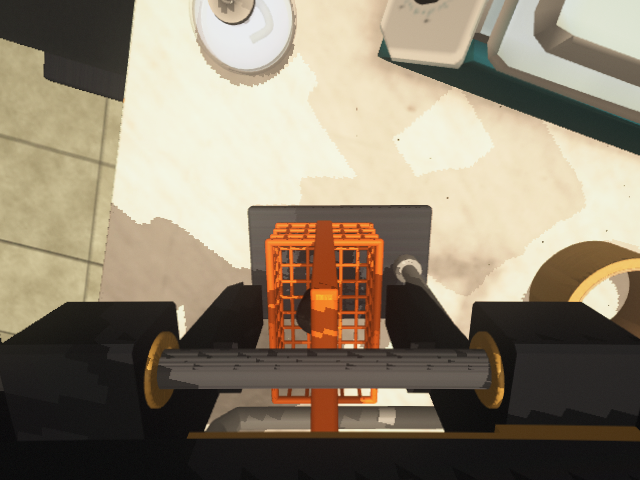

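The basket hangs free with the fingers clear on both sides, and the stopper is visible inside at (305,310). Retreating straight up.

arm_command(motion=[[[0,0,0.015],0,60],[[0,0,0.04],0,60],[[0,0,0.07],0,60],[[0,0,0.1],0,60],[[0,0,0.12],0,60]])

```text
clock: 11.35
eef_pos: [523.7, -190.5, 292.6]
orientation: [[0.269, 0.003, 0.963], [-0.963, -0.002, 0.269], [0.003, -1.0, 0.003]]
force: [0.0, -1.0, 0.3]
opening: 0.6
```

arm_command(motion=[[[0,0.03,0.02],0,60],[[-0.01,0.07,0.02],0,60],[[-0.02,0.11,0.02],0,60],[[-0.02,0.13,0.02],0,60],[[-0.02,0.13,0.02],0,60]])

```text
clock: 11.85
eef_pos: [502.9, -57.8, 310.3]
orientation: [[0.272, 0.002, 0.962], [-0.962, -0.0, 0.272], [0.001, -1.0, 0.002]]
force: [-0.5, -0.4, 1.4]
opening: 0.599
```

arm_command(motion=[[[0,0,0],0,60],[[0,0,0],0,60],[[0,0,0],0,60],[[0,0,0],0,60],[[0,0,0],0,60]])

```text
clock: 12.35
eef_pos: [503.0, -60.7, 308.5]
orientation: [[0.268, -0.0, 0.963], [-0.963, 0.0, 0.268], [-0.0, -1.0, -0.0]]
force: [-0.0, 0.6, 0.5]
opening: 0.598
```

```bash
python3 - <<'E'
from h import *
s=r.observe();print(s["clock"],s["eef_pos"],s["force"])
for c in("scene","side"):
    im=r.grab_frame(c);cv2.imwrite(f"pics/{c}11f.png",im[:,:,::-1]);cv2.imwrite(f"pics/{c}11.png",cv2.resize(im[150:270,340:440,::-1],None,fx=5,fy=5,interpolation=cv2.INTER_CUBIC))
    for l in("orange_basket_handle","blue_basket_handle","stopper"):print(c,l,[(d["position"],d["conf"]) for d in r.tip_of(l,c)])
E
```

```text
12.35 [502.99658601 -60.72853155 308.54475792] [-0.01670461  0.5554463   0.45905332]
scene orange_basket_handle [([530.9, -223.0, 177.3], 0.59)]
scene blue_basket_handle [([471.0, 140.5, 109.0], 0.7)]
scene stopper [([533.4, -227.2, 72.8], 0.62)]
side orange_basket_handle [([535.5, -221.5, 182.5], 0.66)]
side blue_basket_handle [([468.6, 143.6, 110.5], 0.72)]
side stopper [([523.8, -222.2, 190.7], 0.26)]
```

View pics/side11.png

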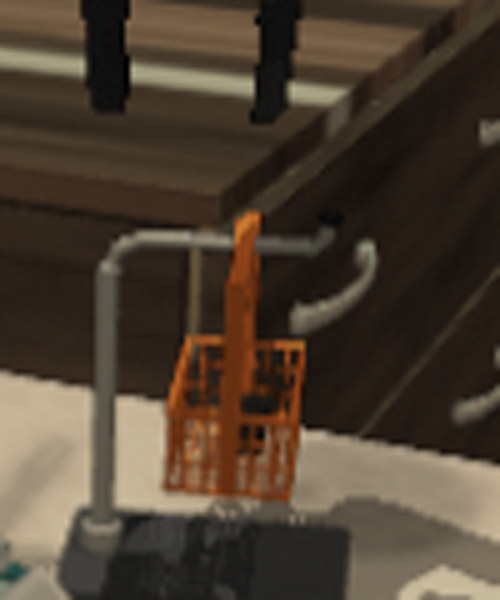

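View pics/scene11.png

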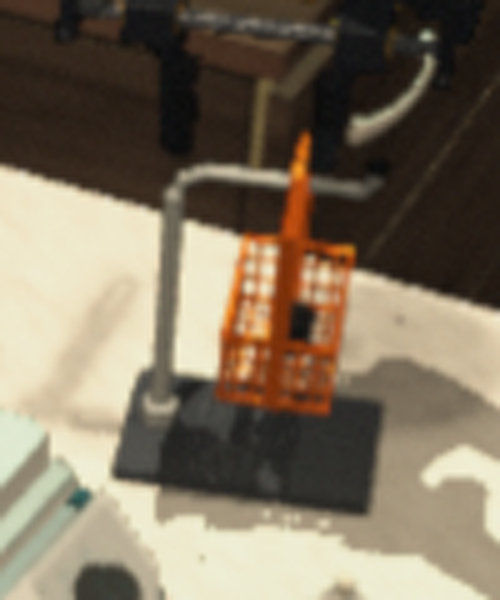

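View pics/side11f.png

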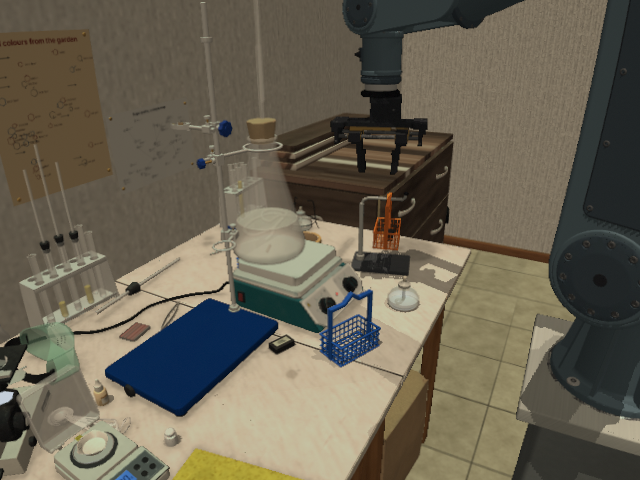

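It's hanging with the stopper in, and the blue basket is unmoved. I'll wait a second and check that it isn't swinging or tilted.

arm_command(motion=[[[0,0.02,0],0,60],[[0,0.05,0],0,60],[[0,0.06,0],0,60],[[0,0.06,0],0,60],[[0,0.06,0],0,60]])

```text
clock: 13.25
eef_pos: [503.1, -0.5, 308.8]
orientation: [[0.269, 0.0, 0.963], [-0.963, -0.001, 0.269], [0.001, -1.0, -0.0]]
force: [0.5, 0.3, -0.7]
opening: 0.605
```

arm_command(motion=[[[0,0,0],0,60],[[0,0,0],0,60],[[0,0,0],0,60],[[0,0,0],0,60],[[0,0,0],0,60]])

```text
clock: 13.75
eef_pos: [503.0, -0.4, 308.7]
orientation: [[0.268, 0.0, 0.963], [-0.963, -0.0, 0.268], [0.0, -1.0, 0.0]]
force: [-0.0, 0.8, 0.5]
opening: 0.602
```

```bash
python3 - <<'E'
from h import *
ims=[]
for i in range(4):
    for c in("scene","side"):
        im=r.grab_frame(c)[150:270,340:440,::-1]
        if i in(0,3): ims.append(im)
        m=(im[:,:,2].astype(int)-im[:,:,0]>90);ys,xs=np.nonzero(m);print(c,m.sum(),xs.mean().round(2),ys.mean().round(2))
cv2.imwrite("pics/fin.png",cv2.resize(np.hstack(ims[:2]),None,fx=4,fy=4,interpolation=cv2.INTER_CUBIC))
# model overlay of level basket
im=np.hstack(ims[:2]);im=cv2.resize(im,None,fx=4,fy=4,interpolation=cv2.INTER_CUBIC)
a=np.radians(15.4);R=np.array([[np.cos(a),-np.sin(a),0],[np.sin(a),np.cos(a),0],[0,0,1]])
o=np.array([532,-223,70.])
pts=np.array([(x,y,z) for z in(0,45) for x,y in((32,52),(-32,52),(-32,-52),(32,-52))]+[(0,50,0),(0,50,115),(0,-50,0),(0,-50,115)],float)@R.T+o
for k,c in enumerate(("scene","side")):
    q=((proj(c,pts)-(340,150)+(k*100,0)+.5)*4).astype(int)
    for i,j in [(0,1),(1,2),(2,3),(3,0),(4,5),(5,6),(6,7),(7,4),(0,4),(1,5),(2,6),(3,7),(8,9),(9,11),(10,11)]:
        cv2.line(im,tuple(map(int,q[i])),tuple(map(int,q[j])),(255,0,255),1)
cv2.imwrite("pics/fin_o.png",im)
print(r.observe()["clock"])
E
```

```text
scene 649 56.3 61.18
side 310 45.49 74.65
scene 649 56.24 61.35
side 313 45.49 74.63
scene 648 56.28 61.27
side 309 45.48 74.65
scene 651 56.28 61.29
side 311 45.56 74.69
14.15
```

View pics/fin_o.png

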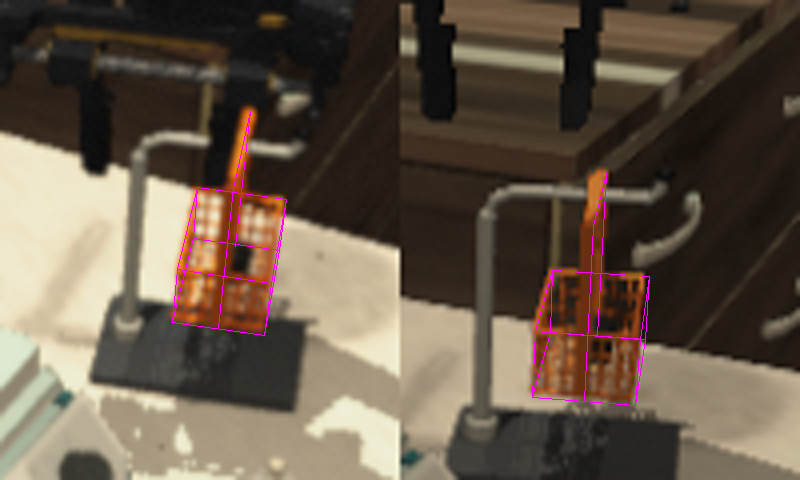

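The basket is still (its image centroid is steady to about 0.1 px) and a level model overlay matches in both views. Handing in.

```bash
python3 -c "
from bench import r
print(r.close_job(), r.observe()['clock'])"
```

```text
the job is handed in; nothing more can be done
the job is handed in; nothing more can be done
```

The orange basket is hanging by the peak of its handle on the stand's hook, with the stopper inside. The job is handed in. The last clock reading was 14.15 s, and no verdict was reported.

I pinched the shoulder on the handle's +y side, lifted it level and carried it over the blue basket. I brought it in over the hook's tip, lowered it until the hook took the weight, released and backed away.

**Final checks:**
- **Position:** the handle point measures about z = 180, against the expected 181. It sits roughly 8 mm from the seat point towards the post.
- **Hanging:** the basket is still, to about 0.2 px over four frames. A level model of the basket overlays well in the scene and side views, which would show a tilt of more than about 2–3°.
- **Stopper:** it shows inside the basket in both views.
- **Blue basket:** it is unmoved to within the networks' accuracy of about 4 mm.
- **Forces:** the wrist force stayed within a few newtons throughout.

**Disagreements:**
- The first estimate of the hook's yaw was about 11°. The foot's edges later gave 15–16°, so I used about 15.5°.
- In the last side view, the network gave one low-confidence (0.26) stopper position on the hook. The picture contradicts it, so I ignored it.

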